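Hold the mini chopper's bayonet lid at pulse

ROBOT

A 6-joint arm with a two-finger parallel gripper is mounted at the origin on the work surface. World frame = base frame: x ahead of the robot, y to its left, z up, the work surface at z = 0. Lengths are in m, angles in rad, forces in N, time in s.
With the tool pointing down it reaches from about 0.35 to 0.8 m from the base axis. Payload 7.3 kg.
Tool frame: the origin (TCP) lies between the finger pads; the fingertips stand 8 mm ahead of it and the grasp point (between the pads) lies 11 mm behind it; z points along the fingers, y is the line along which they close (so a half turn about z gives the same grasp; the last joint's range is limited). The gripper opens to 85 mm and grips with 20 to 120 N. Pads are 22 mm wide; open, the fingers measure 114 mm over their backs; the gripper's body (76 mm by 85 mm) begins 54 mm behind the grasp point. The pads swing forward as they close: fully open they stand 13 mm farther back than shut.
Start: joints at [-1.469, 0.342, 1.524, -0, 1.275, -0.146], TCP at [0.129, -0.509, 0.239] pointing down, gripper open.
Joint ranges: [-2.53, 2.53], [-0.77, 2.02], [0.04, 2.7], [-1, 4.14], [0.28, 2.66], [-3.11, 3.11]. Speed limits (rad/s): [2.57, 2.57, 3.14, 3.14, 3.14, 3.14].

INTERFACE

Orientations are given as a unit quaternion [w, x, y, z].
In Python, from plant import observe, get_image, camera_model, job_done, spot_in, mark_of gives the robot as it stands.
- The arm moves only by the shell command python3 -m inch 'ROWS' [OPENING]. ROWS is JSON, a list of rows, each a list of 2 entries, a list of its own where there are three numbers: the shift along the tool's x, y, z each as a share of 300 mm, from -1 to 1, then the turn, a rotation vector about the tool's x, y, z each as a share of pi/4 rad, from -1 to 1. In form: [[[x, y, z], [ax, ay, az]], ...]. A call has 1 to 12 rows; each row is the pose to reach, as a shift and turn from the pose commanded when the call began, along the tool's axes at that moment; what a row does not reach only later rows make up. A row lasts 1/12 s, in which the tool goes at most 41.7 mm and 7.16 degrees, less where a joint would pass 70% of its speed; a pose out of reach is approached as far as the arm can. A call with a number of a shift or a turn outside -1 to 1 is refused whole. A call with a gripper value outside its range is refused whole. OPENING is the gripper's target within -1 to 1 (fully open at 1, half-way at 0, shut at -1), set as the call begins (- or left out, the last holds). The fingers move at their own pace and stop on an object; the grip force is fixed at half the most. Time passes only in rows, so rows that repeat a pose let the fingers close. It gives the time, the measured TCP pose, the force, the opening and the grip force at its end, in the units of the state.
- observe(): the state, without advancing time (a new reading comes with each control period).
- get_image(name): name is "scene" or "top" or "wrist"; returns (picture, depth): 400x640x3 uint8, red, green, blue; 400x640 float32, m along the optical axis (not along the pixel's ray), 0 where there is no reading.
- camera_model(name): a dict with "camera_matrix" (3x3 intrinsics, pixels), "origin" and "attitude" of the camera in the world. Camera axes: x right, y down, z forward; pixel columns grow to the right and rows downward; lengths in m; the calibration is good to about 2 mm. A picture is of the moment at which its call begins: read the wrist's pose just before it. camera_model takes no time and is no camera call; for the wrist camera it gives the pose at the moment of the call.
- job_done(): hands the job in; it is judged then, once.
Trained networks look in the newest picture that a camera, given by its name, has taken for a name from the list of things; names that differ only in an ending like _2 or _b are one class to them, and where a whole thing is asked for, a point or a joint stands for the part that bears it (a point fixed in the world has none). Each returns a list of dicts, best first, with "confidence" (0 to 1); they miss things now and then, are a little off and sometimes report something else, mostly with a low value. They report only what shows in the picture. A call takes as long as a camera call. They do not tell look-alikes from the thing itself.
- spot_in(target, camera): "box" ([left, top, right, bottom] in pixels, round what is visible of it).
- mark_of(target, camera): "location" ([column, row] in pixels: a listed point, or the origin of a listed thing).
The state is a dict: "time": time; "joint_positions": joint angles; "dq": joint speeds; "effort": joint torques, N m; "eef_pos": TCP position; "orientation": TCP orientation; "contact_force": force on the tool from outside, world axes, zero at the start; "ft_torque": the same for the moment, N m; "grip_width": finger opening in m; "grasp_force": force on a finger pad.
Only numpy, scipy, OpenCV 4.12 (cv2) and the standard library are available. Lean on these libraries where they do the work, as an engineer would, in place of code of your own. Each camera call takes 0.05 s, during which the arm holds its last target. There are 200 camera calls.

TASK

Put the purple bayonet lid on the mini chopper's glass jar with its lugs down through the slots until it is fully seated, then twist it clockwise to the half-way pulse position, so that the grip bar lines up with the two red marks on the collar, and never on to the lock click. The lid is sprung back, so finish while still gripping it there, held still on the marks. Don't force the glass jar, and leave the other things on the bench where they are.

Things in the scene. Friction and masses are not known exactly. Their poses are not given: they have to be found in the camera images.
- lid_grip (a point): Centre, half-way up, of the upright grip bar of the loose purple bayonet lid (80 to 170 g). Bar 60 mm long (lid's x axis), 14 thick (y), 32 tall. It stands on a disc 70 mm in diameter, 6 thick, whose top is 16 mm below this point. z is the lid's axis, up. The lid starts standing upright on its plug, this point 40 mm above the bench. A half turn about z leaves the lid the same.
- lid_rim (a point): On the lid's axis at the underside of its disc, 22 mm below lid_grip; same axes. Below it is a white round plug, 44 mm in diameter, 18 deep, lower rim tapered. When the lid is seated this point lies on point mouth.
- lug (a point): Tip of the lug at the +x end of the plug: 29 mm from the lid's axis, 10.5 mm below lid_rim, same axes. A like lug is at the -x end. The orange lugs lie under the bar's two ends, each 10 mm wide (y) and 6 thick (z).
- mouth (a point): Centre of the mouth of the mini chopper, at the top face of its grey collar, 126 mm above the bench. The chopper, fixed to the bench, is a white motor base 112 mm in diameter carrying a glass jar 84 mm in diameter; the collar is the jar's rim, 6 thick, with a 49 mm round hole and two slots. z is up; the x axis runs through the two red half-way marks on the collar's outer rim.
- slot (a point): Outer end of one slot, at the collar's top face, 32 mm from point mouth, 45 degrees anticlockwise seen from above (+0.785 rad about z) from mouth's x axis; the other slot is opposite. Slots are 15 mm wide, each with an orange patch beside it. With its bar along the slots the lid drops in until its disc rests on the collar; it then turns only clockwise seen from above, the lugs running under the collar with 1.5 mm play.
- mark (a point): One red half-way mark, on the collar's outer rim 42 mm from point mouth along its x axis; the other is opposite. The lid's bar points at the marks after turning 45 degrees clockwise from the slots: the pulse position. From about 60 degrees on the lugs push past sprung balls into the lock (the click), which is to be avoided.
- switch_ring (a joint): Turning angle (rad, positive clockwise seen from above) of the sprung ring hidden below the collar that the lugs push along, after about 8 degrees of free turning. 0 at rest, about 0.65 with the lid at the half-way marks, over 1.1 in the lock. Its spring resists with 0.06 to 0.12 N m and turns a released lid back.
- bento: Bystander, to be left where it is: purple plastic bento box with a snap lid, 114 x 184 x 57 mm; origin at the centre of its underside.
- mini_jar: Bystander, to be left where it is: small closed glass jar with steel lid, 52 mm diameter, 69 mm tall; origin at the centre of its underside.
- timer: Bystander, to be left where it is: chrome kitchen timer with a turning knob dial, 68 mm diameter, 46 mm tall; origin at the centre of its underside.
- chopstick0: Bystander, to be left where it is: red chopstick lying flat, 230 mm long, 8 mm thick; origin at the centre of its underside.
- chopstick1: Bystander, to be left where it is: the other red chopstick, the same; origin at the centre of its underside.
- soy_bottle: Bystander, to be left where it is: amber glass bottle with red cap, 54 mm diameter, 140 mm tall; origin at the centre of its underside.
- rice_bowl: Bystander, to be left where it is: blue rice bowl, 110 mm diameter, 60 mm tall; origin at the centre of its underside.
Not all that is in view belongs to the job. Leave any green or yellow look-alike of the part that bears lid_grip alone.

How it is judged:
By the outcome, as a careful person would: the job done as asked, in the order asked, and still so for the second after the job is handed in, while the arm keeps its last pose, push and grip.
It also fails if it takes over 45 s, if anything falls off the work surface, if the arm or the gripper's body presses on something with over 40 N, if the wrist force passes 120 N, or if a joint passes its speed limit or range.

## Working session

There is one attempt and no reset: what is moved stays moved. The work goes in short steps, Python scripts to look and compute and a shell command to move; the robot and the scene stay as the last step left them, time stands still between calls to the robot, and variables do not carry over. Pictures are saved under pics/ and viewed, at most 10 in all, crops included, and the job is handed in when it is done.

```bash
ls; mkdir -p pics; cat > h.py <<'E'
import numpy as np,cv2
from plant import *
from scipy.spatial.transform import Rotation as R
def Rm(a):
    a=np.array(a,float)
    return a if a.shape==(3,3) else R.from_quat(a[[1,2,3,0]]).as_matrix()
def ray(cam,px):
    m=camera_model(cam);K=np.array(m['camera_matrix']);d=np.linalg.inv(K)@[px[0],px[1],1]
    return np.array(m['origin']),Rm(m['attitude'])@d
def atz(cam,px,z):
    o,d=ray(cam,px);return o+d*(z-o[2])/d[2]
def proj(cam,p):
    m=camera_model(cam);q=np.array(m['camera_matrix'])@(Rm(m['attitude']).T@(np.array(p)-m['origin']));return q[:2]/q[2]
def save(im,n): cv2.imwrite('pics/'+n,im[:,:,::-1])
E
python3 - <<'E'
from h import *
np.set_printoptions(precision=4,suppress=True)
for c in ['top','scene']:
    im,d=get_image(c);save(im,c+'0.png')
    print(c,camera_model(c))
    for t in ['lid_grip','mouth','mark','slot']:
        for r in mark_of(t,c)[:4]: 
            z={'lid_grip':.04}.get(t,.126);print(t,r,atz(c,r['location'],z))
print(observe())
E
```

```text
pics
top {'camera_matrix': array([[484.8391,   0.    , 310.9883],
       [  0.    , 484.8391, 197.1208],
       [  0.    ,   0.    ,   1.    ]]), 'origin': array([0.4942, 0.0356, 1.362 ]), 'attitude': array([ 0.0225, -0.7042,  0.7091, -0.0279])}
lid_grip {'location': [369.3, 246.1], 'confidence': 0.97} [ 0.4541 -0.1322  0.04  ]
lid_grip {'location': [412.3, 263.9], 'confidence': 0.83} [ 0.4052 -0.2481  0.04  ]
lid_grip {'location': [327.1, 257.4], 'confidence': 0.71} [ 0.4245 -0.0172  0.04  ]
mouth {'location': [265.6, 238.5], 'confidence': 0.78} [0.4779 0.1419 0.126 ]
mark {'location': [262.9, 226.6], 'confidence': 0.71} [0.5081 0.1488 0.126 ]
slot {'location': [257.3, 236.4], 'confidence': 0.66} [0.4833 0.163  0.126 ]
scene {'camera_matrix': array([[391.9554,   0.    , 326.5089],
       [  0.    , 391.9554, 204.062 ],
       [  0.    ,   0.    ,   1.    ]]), 'origin': array([1.1051, 0.5314, 0.8164]), 'attitude': array([-0.1561,  0.3828,  0.8386, -0.3547])}
lid_grip {'location': [286.1, 150.1], 'confidence': 0.83} [ 0.4083 -0.2648  0.04  ]
lid_grip {'location': [305.5, 176.0], 'conf
[... 244 characters left out ...]
nfidence': 0.59} [0.4525 0.1249 0.126 ]
slot {'location': [382.4, 201.7], 'confidence': 0.72} [0.4803 0.1641 0.126 ]
slot {'location': [305.1, 180.4], 'confidence': 0.68} [ 0.5477 -0.041   0.126 ]
{'time': 0.5, 'joint_positions': array([-1.469 ,  0.342 ,  1.5241,  0.    ,  1.2754, -0.146 ]), 'dq': array([ 0.0001, -0.001 ,  0.0009, -0.0004,  0.0002,  0.0014]), 'effort': array([ -0.0018, -43.3244, -24.6106,  -0.0001,   0.001 ,  -0.    ]), 'eef_pos': array([ 0.1288, -0.509 ,  0.2393]), 'orientation': array([0.    , 0.9923, 0.1236, 0.    ]), 'contact_force': array([-0.0931, -0.0816, -0.5363]), 'ft_torque': array([-0.0236,  0.0232,  0.0494]), 'grasp_force': 0.0, 'grip_width': 0.08558845974156193}
```

```bash
python3 - <<'E'
from h import *
im=cv2.imread('pics/top0.png');c=im[190:310,220:450]
s=cv2.imread('pics/scene0.png')[110:260,230:430]
a=cv2.resize(c,(690,360),interpolation=2)
cv2.imwrite('pics/a.png',a);cv2.imwrite('pics/b.png',cv2.resize(s,(760,570),interpolation=2))
E
```

```text
(no output)
```

View pics/top0.png

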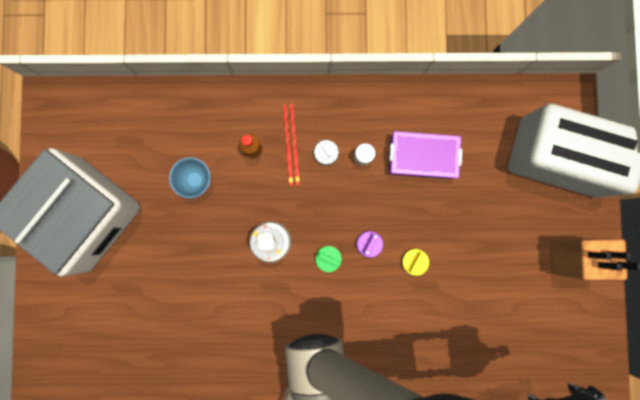

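View pics/a.png

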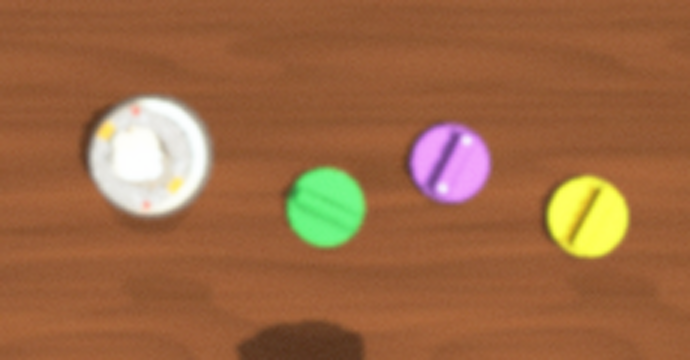

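The candidates are purple (370,244), green (329,259) and yellow (416,262). The purple one matches the description: purple disc, with a bar. The chopper is at (267,242), with red marks at (265,227) and (269,258) and orange patches.

```bash
cat >> h.py <<'E'
def plan(p,yaw):
    "shift/turn shares to put TCP at p, tool down, tool x at yaw (closest half-turn)"
    s=observe();M=Rm(s['orientation']);x=[np.cos(yaw),np.sin(yaw),0]
    best=[]
    for k in(1,-1):
        X=np.array(x)*k;T=np.array([X,np.cross([0,0,-1],X),[0,0,-1]]).T
        rv=R.from_matrix(M.T@T).as_rotvec()
        t=np.arctan2(p[1],p[0]);q6=(t+np.pi/2-np.arctan2(X[1],X[0])+np.pi)%(2*np.pi)-np.pi
        print('shift',np.round(M.T@(np.array(p)-s['eef_pos'])/.3,4),'turn',np.round(rv/(np.pi/4),4),'q6~',round(q6,2))
E
python3 - <<'E'
from h import *
w=lambda u,v,z:atz('top',(220+u/3,190+v/3),z)
a,b=w(443,187,.056),w(466,140,.056);m1,m2=w(136,110,.126),w(147,205,.126);o1,o2=w(106,131,.126),w(176,186,.126)
for p,q in((a,b),(m1,m2),(o1,o2)):print((p+q)/2,np.linalg.norm(p-q),np.degrees(np.arctan2(*(q-p)[1::-1])))
s=observe();m=camera_model('wrist');M=Rm(s['orientation'])
print('wristcam in tool',M.T@(m['origin']-s['eef_pos']),M.T@Rm(m['attitude']))
yaw=np.arctan2(*(b-a)[1::-1]);plan([.455,-.132,.25],yaw)
E
```

```text
[ 0.45887482 -0.13615431  0.056     ] 0.046825884282726514 -27.0162176877187
[0.46782626 0.13795892 0.126     ] 0.08061868402563774 -173.4171247865825
[0.46692269 0.13840596 0.126     ] 0.07538121128888878 -128.3328885008552
wristcam in tool [ 0.07345536 -0.00055563 -0.1343518 ] [[-8.13996916e-04 -9.57704413e-01 -2.87752663e-01]
 [ 9.99999394e-01 -5.66234175e-04 -9.44253483e-04]
 [ 7.41380336e-04 -2.87753257e-01  9.57704293e-01]]
shift [ 1.3623 -0.9515 -0.0357] turn [ 1.000e-04 -1.000e-04  9.158e-01] q6~ 1.76
shift [ 1.3623 -0.9515 -0.0357] turn [ 1.0000e-04  1.0000e-04 -3.0842e+00] q6~ -1.38
```

```bash
python3 -m inch '[[[1,-0.7,-0.036],[0,0,0.9]],[[1,-0.7,-0.036],[0,0,0.9]],[[1,-0.7,-0.036],[0,0,0.9]],[[1,-0.7,-0.036],[0,0,0.9]],[[1,-0.7,-0.036],[0,0,0.9]],[[1,-0.7,-0.036],[0,0,0.9]],[[1,-0.7,-0.036],[0,0,0.9]],[[1,-0.7,-0.036],[0,0,0.9]],[[1,-0.7,-0.036],[0,0,0.9]],[[1,-0.7,-0.036],[0,0,0.9]]]' 1
python3 -c "
from h import *
plan([.457,-.134,.25],np.radians(-27))"
```

```text
time: 1.33
eef_pos: [0.3705, -0.228, 0.2505]
orientation: [-0.001, 0.974, -0.226, 0.001]
contact_force: [-0.9, -0.1, -1.0]
grip_width: 0.0857
grasp_force: 0.0
shift [ 0.1211 -0.4083  0.0025] turn [-0.0019 -0.0015  0.0198] q6~ 1.76
shift [ 0.1211 -0.4083  0.0025] turn [ 2.3000e-03 -2.9000e-03 -3.9802e+00] q6~ -1.38
```

```bash
python3 -m inch '[[[0.12,-0.41,0],[0,0,0.02]],[[0.12,-0.41,0],[0,0,0.02]],[[0.12,-0.41,0],[0,0,0.02]],[[0.12,-0.41,0],[0,0,0.02]],[[0.12,-0.41,0],[0,0,0.02]]]'
cat > look.py <<'E'
from h import *
import sys
im,d=get_image('wrist');save(im,sys.argv[1])
np.savez('/tmp/w.npz',d=d)
m=camera_model('wrist');K=np.array(m['camera_matrix'])
v,u=np.mgrid[:400,:640]
P=np.stack([(u-K[0,2])/K[0,0]*d,(v-K[1,2])/K[1,1]*d,d],-1)@Rm(m['attitude']).T+m['origin']
np.save('/tmp/P.npy',P)
for t in sys.argv[2:]:
    n,z=t.split(':')
    for r in mark_of(n,'wrist')[:3]:
        u0,v0=map(int,r['location']);print(n,r,atz('wrist',r['location'],float(z)),'depthpt',P[min(v0,399),min(u0,639)])
E
python3 look.py w1.png lid_grip:.04
python3 - <<'E'
from h import *
P=np.load('/tmp/P.npy');im=cv2.imread('pics/w1.png');hsv=cv2.cvtColor(im,40)
purple=(abs(hsv[...,0].astype(int)-143)<15)&(hsv[...,1]>60)
near=(np.hypot(P[...,0]-.457,P[...,1]+.134)<.06)
for lo,hi in((.048,.064),(.018,.03)):
    k=near&(P[...,2]>lo)&(P[...,2]<hi)&purple
    q=P[k];
    if len(q)<10: print(lo,len(q));continue
    print(lo,len(q),'mean',q.mean(0))
    r=cv2.minAreaRect((q[:,:2]*1000).astype(np.float32));print(r)
    w,V=np.linalg.eigh(np.cov(q[:,:2].T));print('yaw',np.degrees(np.arctan2(V[1,1],V[0,1])),np.sqrt(w*12))
E
```

```text
time: 1.75
eef_pos: [0.4559, -0.1356, 0.2499]
orientation: [0.0, 0.972, -0.233, -0.0]
contact_force: [-0.9, -0.5, -0.5]
grip_width: 0.0856
grasp_force: 0.0
lid_grip {'location': [311.6, 173.7], 'confidence': 0.85} [ 0.46060628 -0.13333981  0.04      ] depthpt [ 0.46490616 -0.13402447  0.05623728]
lid_grip {'location': [434.8, 160.7], 'confidence': 0.84} [ 0.41073742 -0.26262151  0.04      ] depthpt [ 0.41685768 -0.25776572  0.05339432]
lid_grip {'location': [249.0, 247.4], 'confidence': 0.64} [ 0.41462526 -0.02355335  0.04      ] depthpt [ 0.42006184 -0.0295729   0.05524652]
0.048 633 mean [ 0.45919694 -0.13587947  0.05541922]
((458.8800964355469, -135.65757751464844), (13.314356803894043, 59.845603942871094), 63.05720138549805)
yaw 153.35414734062587 [0.01435536 0.05703563]
0.018 1817 mean [ 0.45919176 -0.13499635  0.0237202 ]
((459.2587585449219, -136.48696899414062), (67.73088836669922, 67.14151763916016), 62.385475158691406)
yaw 52.80379216349178 [0.05527909 0.06972199]
```

View pics/w1.png

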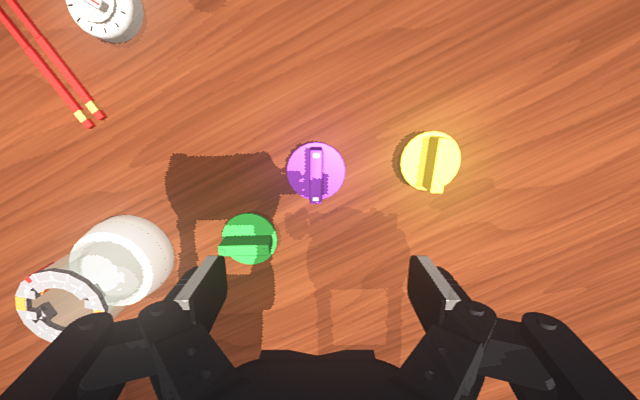

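The purple lid at (316,172) has a bar 60 x 13 mm, its top at z=55 mm and yaw -26.8°. Those match the given sizes, so I'm descending on it.

```bash
python3 -c "
from h import *
plan([.459,-.1358,.036],np.radians(-26.8))"
python3 -m inch '[[[0.009,-0.004,0.6],[0,0,0]],[[0.009,-0.004,0.6],[0,0,0]],[[0.009,-0.004,0.6],[0,0,0]],[[0.009,-0.004,0.6],[0,0,0]],[[0.009,-0.004,0.6],[0,0,0]],[[0.009,-0.004,0.66],[0,0,0]],[[0.009,-0.004,0.69],[0,0,0]],[[0.009,-0.004,0.713],[0,0,0]],[[0.009,-0.004,0.713],[0,0,0]],[[0.009,-0.004,0.713],[0,0,0]]]' 0
```

```text
shift [ 0.0108 -0.0128  0.7131] turn [ 0.0007  0.0006 -0.008 ] q6~ 1.75
shift [ 0.0108 -0.0128  0.7131] turn [ 9.000e-04 -1.200e-03  3.992e+00] q6~ -1.39
time: 2.68
eef_pos: [0.458, -0.1384, 0.0368]
orientation: [0.0, 0.972, -0.236, 0.0]
contact_force: [-0.3, 1.2, 0.7]
grip_width: 0.0428
grasp_force: 0.0
```

```bash
python3 -m inch '[[[0.001,-0.008,0.002],[0,0,0]],[[0.001,-0.008,0.002],[0,0,0]]]' -
python3 -m inch '[[[0,0,0],[0,0,0]],[[0,0,0],[0,0,0]],[[0,0,0],[0,0,0]],[[0,0,0],[0,0,0]],[[0,0,0],[0,0,0]],[[0,0,0],[0,0,0]],[[0,0,0],[0,0,0]],[[0,0,0],[0,0,0]]]' -1
python3 -c "
from h import *
print(observe()['eef_pos']);plan([.459,-.1358,.22],np.radians(51.6))"
```

```text
time: 2.85
eef_pos: [0.4599, -0.1358, 0.0365]
orientation: [0.0, 0.972, -0.235, 0.001]
contact_force: [-0.7, -0.3, -0.2]
grip_width: 0.0426
grasp_force: 0.0
time: 3.52
eef_pos: [0.4597, -0.1358, 0.0362]
orientation: [0.0, 0.972, -0.235, 0.001]
contact_force: [-0.2, 1.9, 6.5]
grip_width: 0.0129
grasp_force: 59.4
[ 0.4596718  -0.13577156  0.03620375]
shift [-0.0011  0.0011 -0.6127] turn [ 1.100e-03 -1.500e-03 -1.751e+00] q6~ 0.38
shift [-0.0011  0.0011 -0.6127] turn [-1.600e-03 -1.200e-03  2.249e+00] q6~ -2.76
```

```bash
python3 -m inch '[[[0,0,-0.05],[0,0,0]],[[0,0,-0.15],[0,0,0]],[[0,0,-0.3],[0,0,0]],[[0,0,-0.45],[0,0,0]],[[0,0,-0.6],[0,0,-0.1]],[[0,0,-0.74],[0,0,-0.25]],[[0,0,-0.74],[0,0,-0.4]],[[0,0,-0.74],[0,0,-0.55]],[[0,0,-0.74],[0,0,-0.7]],[[0,0,-0.74],[0,0,-0.85]],[[0,0,-0.74],[0,0,-0.88]],[[0,0,-0.74],[0,0,-0.88]]]'
python3 -c "
from h import *
plan([.411,.068,.26],np.radians(51.6))"
```

```text
time: 4.52
eef_pos: [0.4589, -0.1355, 0.2573]
orientation: [-0.0, 0.994, 0.107, -0.0]
contact_force: [1.0, -0.3, -1.8]
grip_width: 0.0129
grasp_force: 58.5
shift [-0.0115 -0.6969 -0.0088] turn [-8.000e-04  7.000e-04 -8.732e-01] q6~ 0.83
shift [-0.0115 -0.6969 -0.0088] turn [9.0000e-04 1.0000e-03 3.1268e+00] q6~ -2.31
```

```bash
python3 -m inch '[[[-0.01,-0.1,-0.01],[0,0,-0.15]],[[-0.01,-0.22,-0.01],[0,0,-0.3]],[[-0.01,-0.34,-0.01],[0,0,-0.45]],[[-0.01,-0.46,-0.01],[0,0,-0.6]],[[-0.01,-0.58,-0.01],[0,0,-0.75]],[[-0.01,-0.66,-0.01],[0,0,-0.87]],[[-0.01,-0.7,-0.01],[0,0,-0.87]],[[-0.01,-0.7,-0.01],[0,0,-0.87]],[[-0.01,-0.7,-0.01],[0,0,-0.87]]]'
python3 look.py w2.png lid_grip:.26 mouth:.126 mark:.126 slot:.126
python3 - <<'E'
from h import *
P=np.load('/tmp/P.npy');im=cv2.imread('pics/w2.png');hsv=cv2.cvtColor(im,40)
near=(np.hypot(P[...,0]-.467,P[...,1]-.138)<.055)&(abs(P[...,2]-.126)<.012)
q=P[near];print(len(q),np.median(q,0))
c=(cv2.minEnclosingCircle((q[:,:2]*1000).astype(np.float32)));print(c)
H=hsv[...,0]
for n,k in(('red',((H<6)|(H>174))&(hsv[...,1]>150)),('or',(H>8)&(H<30)&(hsv[...,1]>120))):
    nn,l,st,ce=cv2.connectedComponentsWithStats((k&near).astype(np.uint8))
    for i in range(1,nn):
        if st[i,4]>15: print(n,st[i,4],ce[i],atz('wrist',ce[i],.126),P[l==i].mean(0))
E
```

```text
time: 5.27
eef_pos: [0.411, 0.0691, 0.2605]
orientation: [0.0, 0.901, 0.434, -0.0]
contact_force: [0.4, 0.1, -2.2]
grip_width: 0.0136
grasp_force: 58.8
lid_grip {'location': [371.4, 226.8], 'confidence': 0.85} [0.44429112 0.06942681 0.26      ] depthpt [0.44318166 0.06543265 0.24853165]
lid_grip {'location': [316.9, 270.6], 'confidence': 0.7} [0.41017753 0.06744338 0.26      ] depthpt [0.4167936  0.07681965 0.27970287]
mouth {'location': [320.0, 89.0], 'confidence': 0.87} [0.46920866 0.13705975 0.126     ] depthpt [0.4724191  0.14074461 0.04992622]
mark {'location': [356.0, 49.3], 'confidence': 0.7} [0.50978961 0.14234642 0.126     ] depthpt [0.50954548 0.14309585 0.12684276]
slot {'location': [318.0, 44.7], 'confidence': 0.79} [0.48835808 0.16371344 0.126     ] depthpt [0.48840939 0.1645995  0.12651867]
slot {'location': [594.3, 141.7], 'confidence': 0.72} [ 0.62641319 -0.04296652  0.126     ] depthpt [ 0.68754927 -0.10226034  0.02909754]
5641 [0.47092665 0.14273789 0.12571468]
((468.5636291503906, 139.60777282714844), 42.93099594116211)
red 28 [284.67857143 123.21428571] [0.42905384 0.1344022  0.126     ] [0.42888844 0.13492616 0.12615634]
or 86 [317.06976744 135.15116279] [0.44423237 0.1096497  0.126     ] [0.44406739 0.11018313 0.12599653]
```

View pics/w2.png

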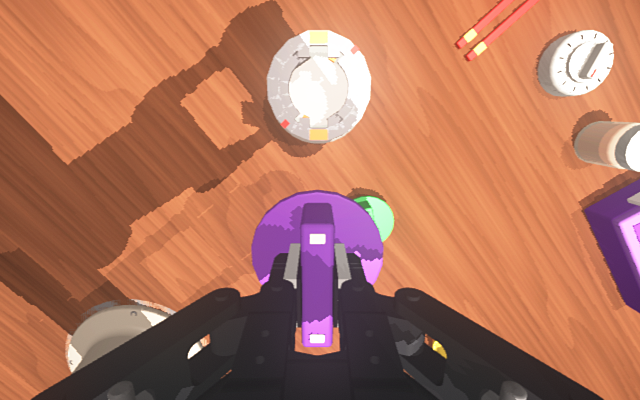

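```bash
python3 - <<'E'
from h import *
from scipy.optimize import least_squares
P=np.load('/tmp/P.npy');im=cv2.imread('pics/w2.png');hsv=cv2.cvtColor(im,40);H=hsv[...,0];S=hsv[...,1]
near=(np.hypot(P[...,0]-.468,P[...,1]-.139)<.05)&(abs(P[...,2]-.126)<.004)
def edge(mask,which):
    q=P[mask][:,:2];c=np.array([.4686,.139]);a=np.degrees(np.arctan2(*(q-c).T[::-1]));r=np.hypot(*(q-c).T);o=[]
    for b in range(-180,180,6):
        k=(a>=b)&(a<b+6)
        if k.sum()>3:o.append(q[k][r[k].argmax() if which else r[k].argmin()])
    return np.array(o)
for w in(1,0):
    o=edge(near,w);f=least_squares(lambda x:np.hypot(*(o-x[:2]).T)-x[2],[.4686,.139,.04],loss='soft_l1',f_scale=.001);print('circle',w,len(o),f.x)
allr=(np.hypot(P[...,0]-.468,P[...,1]-.139)<.05)&(P[...,2]>.11)
for n,k in(('red',((H<8)|(H>172))&(S>110)),('or',(H>8)&(H<32)&(S>80))):
    nn,l,st,ce=cv2.connectedComponentsWithStats((k&allr).astype(np.uint8))
    for i in range(1,nn):
        if st[i,4]>12: print(n,st[i,4],ce[i],atz('wrist',ce[i],.126),P[l==i].mean(0))
# lid
s=observe();p=s['eef_pos'];print(p)
k=(abs(H.astype(int)-140)<18)&(S>60)&(np.hypot(P[...,0]-p[0],P[...,1]-p[1])<.05)&(P[...,2]>.2)
q=P[k];zt=np.percentile(q[:,2],99);print('z hist',np.histogram(q[:,2],bins=12))
t=q[q[:,2]>zt-.004];print(cv2.minAreaRect((t[:,:2]*1000).astype(np.float32)),t[:,2].mean())
w=(S<70)&(hsv[...,2]>170)&(np.hypot(P[...,0]-p[0],P[...,1]-p[1])<.05)&(P[...,2]>.2)
nn,l,st,ce=cv2.connectedComponentsWithStats(w.astype(np.uint8))
for i in range(1,nn):
    if st[i,4]>25: print('w',st[i,4],ce[i],P[l==i].mean(0))
cv2.imwrite('pics/c.png',cv2.resize(im[20:150,250:390],(700,650)[:2] and (640,594),interpolation=2))
E
```

```text
circle 1 60 [0.46837569 0.13964524 0.04217179]
circle 0 60 [0.46831933 0.1395568  0.02509667]
red 43 [284.6744186 123.3255814] [0.42899218 0.13433503 0.126     ] [0.42948599 0.13466857 0.13228101]
or 16 [331.5625  59.1875] [0.49028489 0.14879273 0.126     ] [0.49119308 0.15011533 0.11707981]
or 13 [305.15384615 116.30769231] [0.44608922 0.12796972 0.126     ] [0.44562931 0.1285654  0.11899638]
or 191 [318.29319372 134.15183246] [0.44556657 0.1096509  0.126     ] [0.44553697 0.1103375  0.12885719]
[0.41142756 0.0679723  0.26045998]
z hist (array([3620, 2026,   97,  134,  136,  152,  784, 3065,   46,   27,    7,
          2]), array([0.24297653, 0.24816144, 0.25334634, 0.25853125, 0.26371616,
       0.26890107, 0.27408598, 0.27927089, 0.2844558 , 0.28964071,
       0.29482562, 0.30001053, 0.30519543]))
((416.1061706542969, 69.06766510009766), (56.32609939575195, 50.552085876464844), 83.3672866821289) 0.280217250633492
w 156 [317.39102564 238.50641026] [0.42631716 0.08783739 0.28057058]
w 144 [340.72222222 252.8125    ] [0.42650476 0.07101747 0.26644916]
w 38 [292.60526316 281.57894737] [0.41002959 0.08275583 0.28945276]
w 44 [340.59090909 281.75      ] [0.42448257 0.07122614 0.28957477]
w 132 [316.9469697  338.03030303] [0.39630407 0.05050958 0.28052957]
```

View pics/c.png

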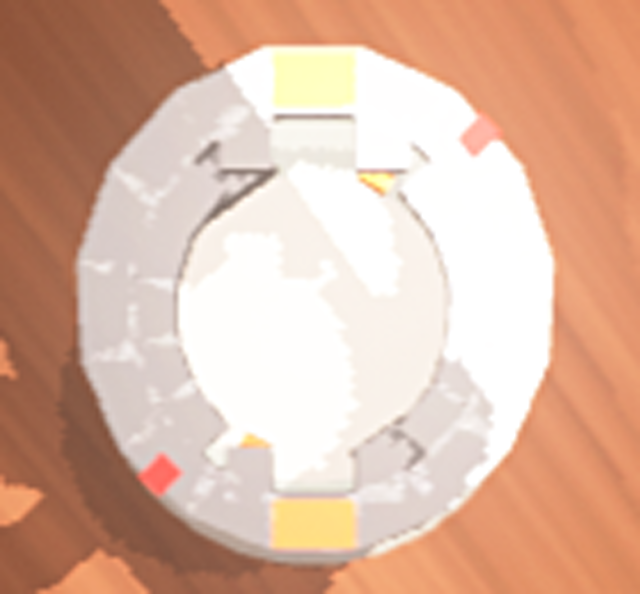

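```bash
python3 - <<'E'
from h import *
a=lambda u,v:atz('wrist',(250+u/4.571,20+v/4.569),.126)
for p,q in((a(314,80),a(314,524)),(a(481,134),a(160,474))):print((p+q)/2,np.linalg.norm(p-q),np.degrees(np.arctan2(*(p-q)[1::-1])))
plan([.4682,.1392,.1745],np.radians(51.6))
E
```

```text
[0.46875686 0.13822322 0.126     ] 0.07448688530980785 51.46728966274024
[0.4691325  0.13832855 0.126     ] 0.08077563560594499 6.292564272361908
shift [ 3.037e-01 -1.000e-04  2.864e-01] turn [-0.      0.0004 -0.0041] q6~ 0.96
shift [ 3.037e-01 -1.000e-04  2.864e-01] turn [6.0000e-04 1.0000e-04 3.9959e+00] q6~ -2.18
```

```bash
python3 -m inch '[[[0.1,0,0],[0,0,0]],[[0.2,0,0.05],[0,0,0]],[[0.28,0,0.12],[0,0,0]],[[0.304,0,0.2],[0,0,0]],[[0.304,0,0.24],[0,0,0]],[[0.304,0,0.24],[0,0,0]],[[0.304,0,0.24],[0,0,0]],[[0.304,0,0.24],[0,0,0]]]'
python3 look.py w3.png mouth:.126 mark:.126 slot:.126 lug:.16
python3 - <<'E'
from h import *
for c in('top','scene'):
    im,d=get_image(c);save(im,c+'3.png')
s=observe();print(s['eef_pos'],s['contact_force'])
im=cv2.imread('pics/w3.png');sc=cv2.imread('pics/scene3.png')
u,v=map(int,proj('scene',[.469,.139,.15]));print(u,v)
c=cv2.resize(sc[v-50:v+50,u-40:u+40],(480,600),interpolation=2)
cv2.imwrite('pics/d.png',im)
cv2.imwrite('pics/e.png',c)
E
```

```text
time: 6.18
eef_pos: [0.4686, 0.1397, 0.1895]
orientation: [0.0, 0.901, 0.434, 0.001]
contact_force: [-0.4, 0.3, -1.4]
grip_width: 0.0131
grasp_force: 58.8
mark {'location': [364.2, 182.0], 'confidence': 0.94} [0.51023448 0.1430583  0.126     ] depthpt [0.51026708 0.14292754 0.12575006]
mark {'location': [315.5, 270.8], 'confidence': 0.21} [0.44459293 0.1121167  0.126     ] depthpt [0.47388136 0.1484029  0.20927368]
slot {'location': [315.4, 173.9], 'confidence': 0.64} [0.48842428 0.16733707 0.126     ] depthpt [0.48888698 0.16776376 0.12616044]
lug {'location': [318.6, 195.2], 'confidence': 0.91} [0.48660942 0.16228692 0.16      ] depthpt [0.48993068 0.16634446 0.17898215]
[0.46807622 0.14008482 0.18912871] [-0.16466516 -0.28299613 -1.1602626 ]
377 188
```

View pics/d.png

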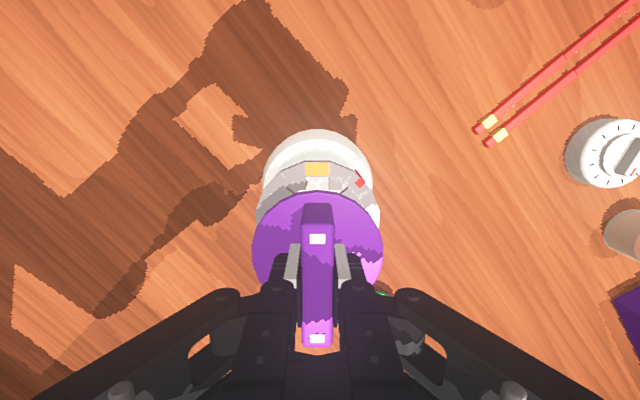

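View pics/e.png

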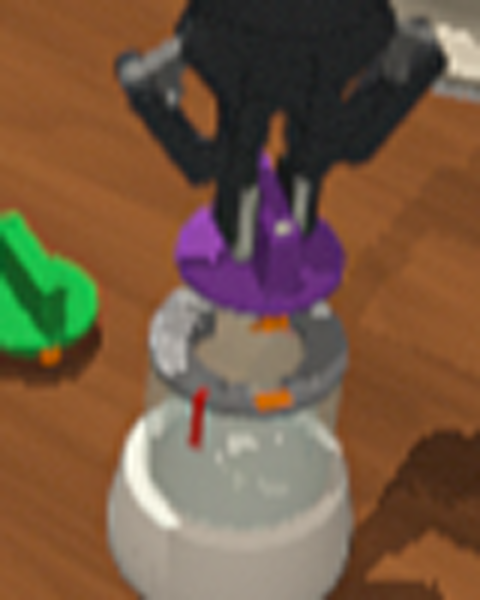

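```bash
python3 - <<'E'
from h import *
d=np.array([np.cos(np.radians(51.4)),np.sin(np.radians(51.4)),0])
print('centre from patch',atz('wrist',(317,169),.126)-.0373*d,'from mark',atz('wrist',(361,179.5),.126)-.041*np.array([np.cos(np.radians(6.4)),np.sin(np.radians(6.4)),0]))
a,b=atz('wrist',(317.4,238.5),.209),atz('wrist',(316.9,338),.209);print('lid',(a+b)/2,np.linalg.norm(a-b),np.degrees(np.arctan2(*(a-b)[1::-1])))
E
```

```text
centre from patch [0.46765135 0.14029403 0.126     ] from mark [0.46832909 0.14157307 0.126     ]
lid [0.46802243 0.14067348 0.209     ] 0.04790066978422368 51.2468520778998
```

```bash
python3 -m inch '[[[0,0,0.04],[0,0,0]],[[0,0,0.07],[0,0,0]],[[0,0,0.085],[0,0,0]],[[0,0,0.095],[0,0,0]],[[0,0,0.1],[0,0,0]],[[0,0,0.1],[0,0,0]]]'
python3 -m inch '[[[0,0,0.006],[0,0,0]],[[0,0,0.012],[0,0,0]],[[0,0,0.018],[0,0,0]],[[0,0,0.024],[0,0,0]],[[0,0,0.024],[0,0,0]]]'
```

```text
time: 7.03
eef_pos: [0.4679, 0.1402, 0.1583]
orientation: [-0.0, 0.901, 0.435, -0.0]
contact_force: [-0.9, 0.0, -1.7]
grip_width: 0.0129
grasp_force: 58.8
time: 7.45
eef_pos: [0.4677, 0.1402, 0.151]
orientation: [-0.0, 0.901, 0.435, -0.0]
contact_force: [-0.7, -0.1, -1.0]
grip_width: 0.013
grasp_force: 58.8
```

```bash
python3 -m inch '[[[0,0,0.006],[0,0,0]],[[0,0,0.012],[0,0,0]],[[0,0,0.016],[0,0,0]],[[0,0,0.02],[0,0,0]],[[0,0,0.022],[0,0,0]],[[0,0,0.022],[0,0,0]]]'
```

```text
time: 7.95
eef_pos: [0.4678, 0.1402, 0.1446]
orientation: [-0.0, 0.901, 0.435, -0.0]
contact_force: [0.5, 0.9, -1.5]
grip_width: 0.0129
grasp_force: 58.8
```

```bash
python3 -m inch '[[[0,0,0.002],[0,0,0]],[[0,0,0.004],[0,0,0]],[[0,0,0.004],[0,0,0]]]'; python3 -m inch '[[[0,0,0.001],[0,0,0]],[[0,0,0.002],[0,0,0]],[[0,0,0.002],[0,0,0]]]'
```

```text
time: 8.2
eef_pos: [0.468, 0.1402, 0.1442]
orientation: [0.0, 0.901, 0.435, 0.0]
contact_force: [-2.8, -0.6, 4.6]
grip_width: 0.0128
grasp_force: 59.7
time: 8.45
eef_pos: [0.468, 0.1402, 0.1442]
orientation: [0.0, 0.9, 0.435, 0.0]
contact_force: [-4.3, -1.3, 9.0]
grip_width: 0.013
grasp_force: 60.5
```

The disc is seated: TCP z is 144.2 mm with 9 N of support. I'm turning clockwise now, which is +tool z.

```bash
python3 -m inch '[[[0,0,-0.001],[0,0,0.06]],[[0,0,-0.001],[0,0,0.12]],[[0,0,-0.001],[0,0,0.18]],[[0,0,-0.001],[0,0,0.24]],[[0,0,-0.001],[0,0,0.3]],[[0,0,-0.001],[0,0,0.3]]]'; python3 -c "
from h import *
s=observe();print(s['ft_torque'],s['contact_force']);plan([.468,.1402,.1442],np.radians(6.4))"
```

```text
time: 8.95
eef_pos: [0.4687, 0.1399, 0.1442]
orientation: [0.001, 0.946, 0.325, 0.001]
contact_force: [-0.6, -2.6, 5.8]
grip_width: 0.0134
grasp_force: 59.8
[-0.30316677  0.10579089  0.04476889] [-0.56902865 -2.62158734  5.76548479]
shift [-0.0012 -0.0024  0.    ] turn [ 0.0019 -0.0025  0.7005] q6~ 1.75
shift [-0.0012 -0.0024  0.    ] turn [ 3.4000e-03  2.5000e-03 -3.2995e+00] q6~ -1.39
```

```bash
python3 -m inch '[[[0,0,0],[0,0,0.06]],[[0,0,0],[0,0,0.12]],[[0,0,0],[0,0,0.18]],[[0,0,0],[0,0,0.24]],[[0,0,0],[0,0,0.3]],[[0,0,0],[0,0,0.36]],[[0,0,0],[0,0,0.42]],[[0,0,0],[0,0,0.48]],[[0,0,0],[0,0,0.54]],[[0,0,0],[0,0,0.6]],[[0,0,0],[0,0,0.65]],[[0,0,0],[0,0,0.65]]]'
python3 look.py w4.png lid_grip:.142 mark:.126
python3 - <<'E'
from h import *
s=observe();print(s['ft_torque'],s['contact_force'],s['eef_pos'])
im,d=get_image('top');save(im,'top4.png')
w=cv2.imread('pics/w4.png')
cv2.imwrite('pics/f.png',cv2.resize(w[140:360,220:420],(540,594),interpolation=2))
plan(s['eef_pos'],np.radians(6.4))
E
```

```text
time: 9.95
eef_pos: [0.4688, 0.1396, 0.1442]
orientation: [0.001, 0.997, 0.076, 0.001]
contact_force: [0.6, -4.4, 4.6]
grip_width: 0.0126
grasp_force: 59.8
lid_grip {'location': [316.4, 271.7], 'confidence': 0.84} [0.46539934 0.14005844 0.142     ] depthpt [0.4771676  0.14201292 0.16277072]
lid_grip {'location': [488.9, 287.0], 'confidence': 0.62} [0.47007542 0.05303755 0.142     ] depthpt [ 0.42549333 -0.00795431  0.0563252 ]
mark {'location': [320.7, 178.0], 'confidence': 0.66} [0.50904183 0.14458892 0.126     ] depthpt [0.5089004  0.14489811 0.12561173]
[-0.50900879  0.09673304  0.14226445] [ 0.83459368 -3.07246226  5.38454475] [0.46885541 0.13964051 0.14421961]
shift [ 0.0002  0.     -0.0001] turn [ 0.0017 -0.003   0.0537] q6~ 1.75
shift [ 0.0002  0.     -0.0001] turn [ 4.6000e-03  2.7000e-03 -3.9463e+00] q6~ -1.39
```

View pics/f.png

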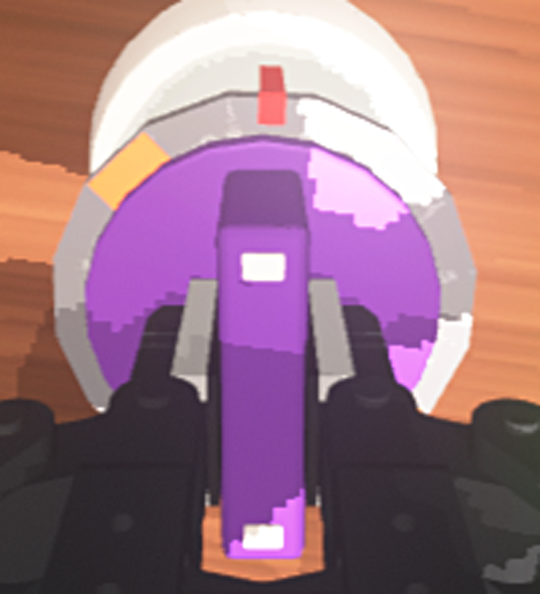

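```bash
python3 - <<'E'
from h import *
a,b=atz('wrist',(317.4,238.9),.1642),atz('wrist',(317.4,338.9),.1642);m=atz('wrist',(320.7,181),.126);c=(a+b)/2
an=lambda v:np.degrees(np.arctan2(v[1],v[0]))
print(c,m,'bar',an(a-b),'mark dir from lid centre',an(m-c),'from measured mouth',an(m-[.4684,.1394,0]),an(m-c))
E
```

```text
[0.46846461 0.14008303 0.1642    ] [0.50751602 0.14434861 0.126     ] bar 8.792223217272888 mark dir from lid centre 6.233703054876206 from measured mouth 7.210252304601456 6.233703054876206
```

```bash
python3 -m inch '[[[0,0,0],[0,0,0.03]],[[0,0,0],[0,0,0.052]],[[0,0,0],[0,0,0.052]],[[0,0,0],[0,0,0.052]],[[0,0,0],[0,0,0.052]],[[0,0,0],[0,0,0.052]]]'
python3 look.py w5.png
python3 - <<'E'
from h import *
P=np.load('/tmp/P.npy');im=cv2.imread('pics/w5.png');hsv=cv2.cvtColor(im,40);H,S,V=cv2.split(hsv)
an=lambda v:np.degrees(np.arctan2(v[1],v[0]))
o=[]
for n,k,z in(('w',(S<70)&(V>170)&(P[...,2]>.155),.1642),('red',((H<6)|(H>174))&(S>110)&(P[...,2]>.12)&(P[...,2]<.135),.126)):
    k[:, :280]=0;k[:,360:]=0;k[:150]=0
    nn,l,st,ce=cv2.connectedComponentsWithStats(k.astype(np.uint8))
    for i in range(1,nn):
        if st[i,4]>15: print(n,st[i,4],ce[i]); o.append(atz('wrist',ce[i],z))
s=observe();print(s['ft_torque'],s['contact_force'],s['eef_pos'],'tool yaw',np.degrees(2*np.arctan2(s['orientation'][2],s['orientation'][1])))
for p in o: print(p)
E
```

```text
time: 10.65
eef_pos: [0.4688, 0.1396, 0.1442]
orientation: [0.001, 0.998, 0.057, 0.001]
contact_force: [0.6, -3.6, 5.0]
grip_width: 0.0131
grasp_force: 59.9
w 160 [316.8     238.43125]
w 101 [291.21782178 263.06930693]
w 177 [342.18079096 266.44067797]
w 38 [292.60526316 281.57894737]
w 43 [340.65116279 281.81395349]
w 133 [317.         338.06015038]
red 129 [317.03100775 178.34883721]
[-0.59650865  0.09174292  0.13067909] [-0.42828349 -3.99327387  4.24116362] [0.468792   0.13956908 0.14421138] tool yaw 6.477507099802242
[0.49249241 0.14301401 0.1642    ]
[0.48045319 0.15222832 0.1642    ]
[0.48126409 0.13122442 0.1642    ]
[0.47196472 0.15089208 0.1642    ]
[0.47409902 0.13089293 0.1642    ]
[0.44490705 0.13756447 0.1642    ]
[0.50873965 0.14471118 0.126     ]
```

The bar at column 317 lines up with the red mark at column 317. The lid is seated, held and still.

```bash
python3 -c "
from plant import *
print(abs(observe()['dq']).max(),job_done())"
```

```text
the job is handed in; nothing more can be done
0.0009520685633366194 None
```

The job is handed in: the purple lid is fully seated in the chopper collar and turned about 45° clockwise, stopping short of the lock click. The grip bar lines up with the red marks in the wrist image, and the gripper is still holding the lid there.

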